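# Reset the tripped breaker on the power tray

## Task

One of the three circuit breakers on the power tray has tripped: its handle stands halfway. Reset it by pushing the handle fully over to off, towards the robot's side, firmly enough that the latch takes but without straining it against its end stop, then throw it fully on, away from the robot, so that it stays on by itself. Push the handle rather than clamping it, and leave the other two breakers and everything else on the bench as they are.

Things in the scene. Friction and masses are not known exactly. Their poses are not given: they have to be found in the camera images.
- breaker: The tripped breaker: grey moulded case, 135 (x) x 78 (y) x 62 mm high, face up, fixed on the tray; its ends are 44 mm high with barriers to 54. Origin: centre of its underside. +x is ON (away from the robot), -x OFF, z up. Three alike stand side by side along y, 110 mm apart, in any order; this one's black toggle handle stands halfway (nearly upright).
- breaker_cover (a point): Centre of the top of its raised cover, which is 92 x 78 mm and flat, 62 mm above the underside. The handle comes out of a slot here. No more than 20 N may be put on the breaker or its handle.
- breaker_axle (a point): Handle's axle (along y), in the case 22 mm below the cover. The handle is 22 mm wide (y), 10 thick (x; 13 at its end), its end 52 mm from the axle. Angles from upright, + to ON: tripped +0.08, ON stop +0.40. Thrown on unlatched, it springs back to +0.08. Thrown on from latched off it takes up to 0.13 N m, snaps over by itself by +0.25 at the latest and rests on the ON stop.
- breaker_tip (a point): Middle of the handle's top end; its x in the breaker's frame is 52 mm x sin(angle). Pushed off it works against a spring, 0.30 N m rising to 0.36 (10 to 12 N at 30 mm above the axle, less higher up). The latch takes at -0.15 to -0.53, each time elsewhere, unseen; hard stop 0.045 beyond: there the force rises steeply. Latched and let go it rests where the latch took; not latched, it returns.
- breaker_b: The same kind of breaker, switched on: same size and axes. Leave its handle alone.
- breaker_b_tip (a point): Point at the middle of the top of the handle's end of the breaker that is on, 20 mm to +x of its middle.
- breaker_c: The same kind of breaker, switched off: same size and axes. Leave its handle alone.
- breaker_c_tip (a point): Point at the middle of the top of the handle's end of the breaker that is off, 17 mm to -x of its middle.
- tray: Grey sheet-steel tray 300 (x) x 400 (y) mm with a 30 mm rim, fixed on the table, yawed up to 0.5; carries the three breakers at its y = -110, 0, 110 mm and a copper bar 88 mm to +x, 21 mm high. Origin: centre of its underside. Same axes as the breakers.
- screwdriver: Bystander: leave it where it is. Screwdriver, 190 mm long, lying along the tray's y on the robot's side of the breakers. Origin under its middle.
- terminal_cover: Bystander: leave it where it is. Loose grey plastic terminal cover, 24 x 74 x 18 mm, in the tray on the far side of the breakers. Origin under its centre.
- multimeter: Bystander: leave it where it is. Black multimeter, 150 x 75 x 40 mm, lying left of the tray. Origin under its centre.
- mouse: Bystander: leave it where it is. Black computer mouse, 82 x 62 x 35 mm, left of the tray.
- plywood_bracket: Bystander: leave it where it is. Plywood plate with holes, 110 x 70 x 6 mm, right of the tray.
- tape_roll: Bystander: leave it where it is. White roll of tape, 90 mm across, 19 mm high, right of the tray.
- gear_motor: Bystander: leave it where it is. Small yellow gear motor, 84 x 22 x 19 mm, right of the tray.

How it is judged:
On the way:
1. The tripped breaker's handle is pushed right over to off (x of breaker_tip in the frame of breaker below -0.006 m), for 0.1 s.
At the end, for the whole second after the job is handed in: The reset handle stands on by itself (end at least 17.5 mm to the on side of its case's middle; stop at 20); of the other two, one is still on (end over 17.5 mm to the on side), one off (over 15 mm to the off side); the loose bystanders lie within 30 mm of where they were (x of breaker_tip in the frame of breaker above 0.0175 m and x of breaker_b_tip in the frame of breaker_b above 0.0175 m and x of breaker_c_tip in the frame of breaker_c below -0.015 m and distance of each of screwdriver, terminal_cover, multimeter, mouse, plywood_bracket, tape_roll, gear_motor from where it was at the start of the episode below 0.03 m); the robot touches nothing.
It fails at once if More than 20 N is put on the tripped breaker or its handle (contact force between any of the fingers, the arm and breaker above 20 N).
It fails at once if The handle of another breaker is moved by more than 6 mm (distance of any of breaker_b_tip, breaker_c_tip from where it was at the start of the episode above 0.006 m).
It fails at once if A bystander is moved by more than 30 mm (distance of any of screwdriver, terminal_cover, multimeter, mouse, plywood_bracket, tape_roll, gear_motor from where it was at the start of the episode above 0.03 m).
It also fails if it takes over 42 s, if anything falls off the work surface, if the arm or the gripper's body presses on something with over 40 N, if the wrist force passes 120 N, or if a joint passes its speed limit or range.

## Robot

A 6-joint arm with a two-finger parallel gripper is mounted at the origin on the work surface. World frame = base frame: x ahead of the robot, y to its left, z up, the work surface at z = 0. Lengths are in m, angles in rad, forces in N, time in s.
With the tool pointing down it reaches from about 0.325 to 0.775 m from the base axis. Payload 5.5 kg.
Tool frame: the origin (TCP) lies between the finger pads; the fingertips stand 8 mm ahead of it and the grasp point (between the pads) lies 11 mm behind it; z points along the fingers, y is the direction in which the jaws open and shut (so a half turn about z gives the same grasp; the last joint's range is limited). The gripper opens to 85 mm and grips with 20 to 120 N. Pads are 22 mm wide; open, the fingers measure 114 mm over their backs; the gripper's body (76 mm by 85 mm) begins 54 mm behind the grasp point. The pads swing forward as they close: fully open they stand 13 mm farther back than shut.
Start: joints at [-1.271, 0.091, 1.231, -0, 1.82, -0.057], TCP at [0.21, -0.562, 0.239] pointing down, gripper open.
Joint ranges: [-2.87, 2.87], [-0.86, 2.18], [0.17, 2.46], [-1.51, 4.65], [0.06, 2.69], [-2.65, 2.65]. Speed limits (rad/s): [2.57, 2.57, 3.01, 3.14, 3.14, 3.14].

## Interface

Orientations are given as a unit quaternion [x, y, z, w].
In Python, from cell import arm gives the robot as it stands. Calls block until the motion is done:
- arm.reach(position, orientation): joint-space move of the TCP to a pose.
- arm.move_l(position, ori=None, feed=0.15): straight line of the TCP; ori=None keeps the orientation; feed is the mean speed in m/s.
- arm.movej(angles): joint-space move.
- arm.set_gripper(opening, force=None): opening from 0.0 (shut) to 1.0 (fully open); force is the grip in N (None keeps the last); returns when the fingers have stopped.
- arm.pause(seconds).
- arm.inverse_kinematics(position, orientation): joint angles nearest the present ones, or None.
- arm.sense(): the state.
- arm.capture(name): name is "scene" or "top"; returns a dict with "color" (420x560x3 uint8, blue, green, red), "z_map" (420x560 float32, m along the optical axis (not along the pixel's ray), 0 where there is no reading), "fovy" (degrees; the focal length in pixels is half the picture's height over the tangent of half this angle, whatever the lens; pixels are square), "cx", "cy" (the principal point, pixels), "rvec" (rotation vector, rad) and "tvec" (3), from world to camera coordinates, as OpenCV has them. Camera axes: x right, y down, z forward; pixel columns grow to the right and rows downward; lengths in m; the calibration is good to about 2 mm. A picture is of the moment at which its call begins.
A pose or a line that the arm cannot do raises arm.Unreachable and nothing moves.
- arm.finish_job(): hands the job in, once; it reports no verdict.
The state is a dict: "clock": time; "qpos": joint angles; "qd": joint speeds; "effort": joint torques, N m; "ee_pos": TCP position; "tcp_rot": TCP orientation; "ft_force": force on the tool from outside, world axes, zero at the start; "torque": the same for the moment, N m; "gripper_width": opening from 0.0 (shut) to 1.0 (fully open).
Only numpy, scipy, OpenCV 4.12 (cv2) and the standard library are available. Lean on these libraries where they do the work, as an engineer would, in place of code of your own. Each camera call takes 0.05 s, during which the arm holds its last target.

## Working session

There is one attempt and no reset: what is moved stays moved. The work goes in short steps, each a Python script; the robot and the scene stay as the last script left them, time stands still between calls to the robot, and variables do not carry over. Pictures are saved under pics/ and viewed, and the job is handed in when it is done.

```bash
mkdir -p pics; ls
python3 - <<'E'
from cell import arm
import cv2,numpy as np,pickle
s=arm.sense();print(s)
for n in("scene","top"):
    c=arm.capture(n);pickle.dump(c,open(n+'.pkl','wb'));cv2.imwrite(f'pics/{n}0.png',c['color']);print(n,c['fovy'],c['cx'],c['cy'],c['rvec'],c['tvec'])
E
```

```text
pics
{'clock': 0.0, 'qpos': array([-1.27068111e+00,  9.18613292e-02,  1.23189533e+00,  1.43918050e-05,
        1.81983331e+00, -5.67176911e-02]), 'qd': array([ 1.17111174e-03, -5.16083738e-04,  6.17329661e-04,  6.02033589e-04,
       -1.40677490e-03,  5.22130587e-05]), 'effort': array([-1.23893358e-03, -4.58726728e+01, -4.18032146e+01,  2.75712991e-04,
        1.16573973e-02, -8.54148368e-06]), 'ee_pos': array([ 0.2094947 , -0.56193889,  0.23814406]), 'tcp_rot': array([ 9.84125156e-01,  1.77473039e-01, -1.14311624e-04, -9.92118963e-04]), 'ft_force': array([ 0.02439591, -0.34774397, -0.35387172]), 'torque': array([-0.04189478, -0.0465948 , -0.05094179]), 'gripper_width': 0.9986307443034018}
scene 42.42288147219142 282.17591923468274 210.07580389316965 [ 2.19174699  1.27413018 -0.43610677] [-0.26324707 -0.30154318  1.85339673]
top 48.151048886332184 278.45678283686897 209.75105942193474 [ 2.13528323 -2.10679426  0.21219682] [0.01254551 0.53241263 1.32037769]
```

View pics/scene0.png

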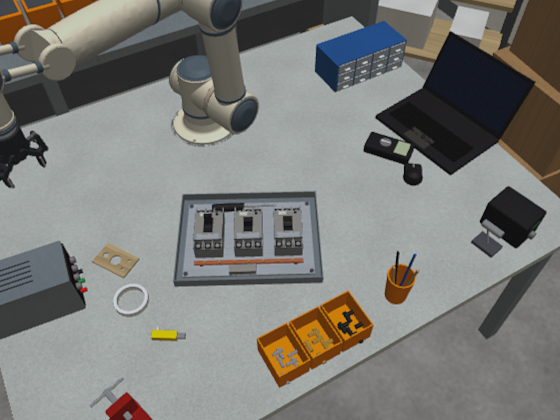

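View pics/top0.png

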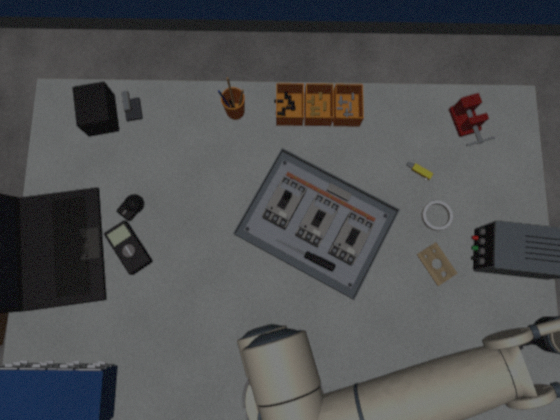

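```bash
cat > h.py <<'E'
import cv2,numpy as np,pickle
def load(n): return pickle.load(open(n+'.pkl','rb'))
def cam(c):
    f=210/np.tan(np.radians(c['fovy']/2));K=np.array([[f,0,c['cx']],[0,f,c['cy']],[0,0,1]])
    R,_=cv2.Rodrigues(np.array(c['rvec'],float));return K,R,np.array(c['tvec'],float).ravel()
def at_z(c,u,v,z):
    K,R,t=cam(c);d=R.T@np.linalg.solve(K,[u,v,1]);o=-R.T@t
    return o+d*(z-o[2])/d[2]
def depth(c,u,v):
    K,R,t=cam(c);Z=c['z_map'][int(round(v)),int(round(u))]
    return R.T@(np.linalg.solve(K,[u,v,1])*Z-t)
def proj(c,P):
    K,R,t=cam(c);return cv2.projectPoints(np.array(P,float).reshape(-1,3),cv2.Rodrigues(R)[0],t,K,None)[0].reshape(-1,2)
def crop(c,u0,v0,u1,v1,s,name):
    cv2.imwrite(name,cv2.resize(c['color'][v0:v1,u0:u1],None,fx=s,fy=s,interpolation=cv2.INTER_CUBIC))
E
python3 - <<'E'
from h import *
crop(load('top'),230,145,405,300,4.5,'pics/tc.png')
crop(load('scene'),170,180,330,290,5,'pics/sc.png')
E
```

```text
(no output)
```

View pics/tc.png

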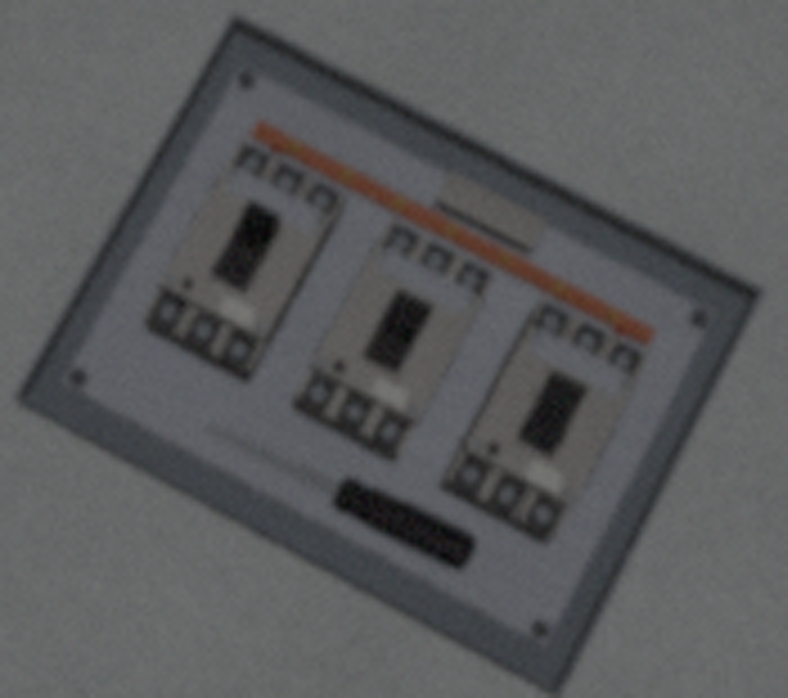

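View pics/sc.png

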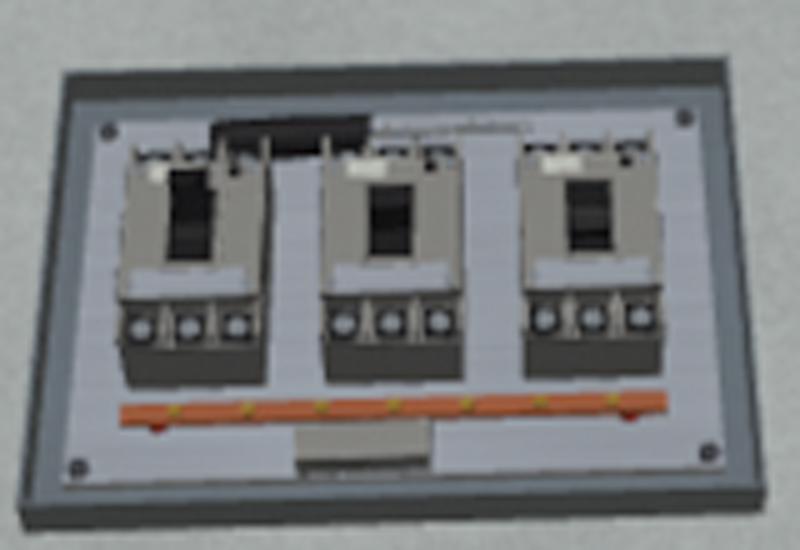

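```bash
cat >> h.py <<'E'
def P(pose,p):
    x,y,a=pose;p=np.array(p,float).reshape(-1,3);c,s=np.cos(a),np.sin(a)
    return np.c_[x+c*p[:,0]-s*p[:,1],y+s*p[:,0]+c*p[:,1],p[:,2]]
E
python3 - <<'E'
from h import *
from scipy.optimize import least_squares
t=load('top');s=load('scene')
off=lambda px,o,k:np.array(px,float)/k+np.array(o)+0.5/k-0.5
# top: far-left, far-right, near-right, near-left
tp=off([[235,18],[760,290],[555,692],[20,400]],(230,145),4.5)
C=np.array([[.15,.2,.03],[.15,-.2,.03],[-.15,-.2,.03],[-.15,.2,.03]])
sp=off([[768,490],[18,510],[64,72],[728,57]],(170,180),5)
for u,v in tp: print('top rim z=.03',at_z(t,u,v,.03).round(4))
for u,v in sp: print('sc rim',at_z(s,u,v,.03).round(4))
r=lambda q:np.r_[(proj(t,P(q,C))-tp).ravel(),(proj(s,P(q,C))-sp).ravel()]
b=least_squares(r,[.5,0,.0]);print(b.x,b.fun.round(1))
bt=least_squares(lambda q:(proj(t,P(q,C))-tp).ravel(),[.5,0,.3]);print(bt.x,bt.fun.round(1))
# cover depth checks
for y in(-.11,0,.11):
    for xx in(-.035,.035):
        p=P(b.x,[xx,y+.03,.064]);
        for n,c in(('t',t),('s',s)):
            u=proj(c,p)[0];print(n,y,xx,p.round(4),depth(c,*u).round(4))
# draw
T=0.0
for n,c,(u0,v0,u1,v1),k in(('t',t,(230,145,405,300),4.5),('s',s,(170,180,330,290),5)):
    im=cv2.resize(c['color'][v0:v1,u0:u1],None,fx=k,fy=k,interpolation=cv2.INTER_CUBIC)
    if n=='t': im=cv2.convertScaleAbs(im,alpha=2.2)
    for y in(-.11,0,.11):
        q=np.array([[-.046,y-.039,.062],[-.046,y+.039,.062],[.046,y+.039,.062],[.046,y-.039,.062]])
        z=((proj(c,P(b.x,q))-[u0,v0]+.5)*k).astype(int);cv2.polylines(im,[z],True,(0,255,0),1)
        for a,col in((-.33,(255,0,0)),(.08,(0,255,255)),(.4,(0,0,255))):
            q=np.array([[.052*np.sin(a),y-.011,.040+.052*np.cos(a)],[.052*np.sin(a),y+.011,.040+.052*np.cos(a)]])
            z=((proj(c,P(b.x,q))-[u0,v0]+.5)*k).astype(int);cv2.line(im,z[0].tolist(),z[1].tolist(),col,1)
    cv2.imwrite(f'pics/ov_{n}.png',im)
E
```

```text
top rim z=.03 [0.7265 0.0118 0.03  ]
top rim z=.03 [ 0.5436 -0.3372  0.03  ]
top rim z=.03 [ 0.2808 -0.197   0.03  ]
top rim z=.03 [0.4636 0.1491 0.03  ]
sc rim [0.7344 0.0103 0.03  ]
sc rim [ 0.5481 -0.3417  0.03  ]
sc rim [ 0.2819 -0.2011  0.03  ]
sc rim [0.4683 0.1503 0.03  ]
[ 0.50576607 -0.09426827 -0.48568234] [-0.2 -1.7  1.3 -0.4  1.4  0.4 -1.2 -1.   0.2 -1.1 -0.3 -1.  -0.3 -0.5
  0.3 -0.7]
[ 0.50391801 -0.09325077 -0.48496071] [-0.6 -1.1  1.   0.1  1.2  1.  -1.5 -0.3]
t -0.11 -0.035 [[ 0.4375 -0.1487  0.064 ]] [ 0.4362 -0.1474  0.0742]
s -0.11 -0.035 [[ 0.4375 -0.1487  0.064 ]] [ 0.443  -0.1506  0.0716]
t -0.11 0.035 [[ 0.4994 -0.1814  0.064 ]] [ 0.4988 -0.1809  0.0671]
s -0.11 0.035 [[ 0.4994 -0.1814  0.064 ]] [ 0.5055 -0.1834  0.073 ]
t 0 -0.035 [[ 0.4888 -0.0514  0.064 ]] [ 0.4873 -0.0509  0.0732]
s 0 -0.035 [[ 0.4888 -0.0514  0.064 ]] [ 0.492  -0.0529  0.0686]
t 0 0.035 [[ 0.5507 -0.0841  0.064 ]] [ 0.5487 -0.0833  0.0735]
s 0 0.035 [[ 0.5507 -0.0841  0.064 ]] [ 0.5585 -0.0878  0.0762]
t 0.11 -0.035 [[0.5402 0.0459 0.064 ]] [0.5382 0.0457 0.0734]
s 0.11 -0.035 [[0.5402 0.0459 0.064 ]] [0.5476 0.0411 0.0755]
t 0.11 0.035 [[0.6021 0.0132 0.064 ]] [0.5994 0.0133 0.0744]
s 0.11 0.035 [[0.6021 0.0132 0.064 ]] [0.6073 0.0098 0.0728]
```

View pics/ov_t.png

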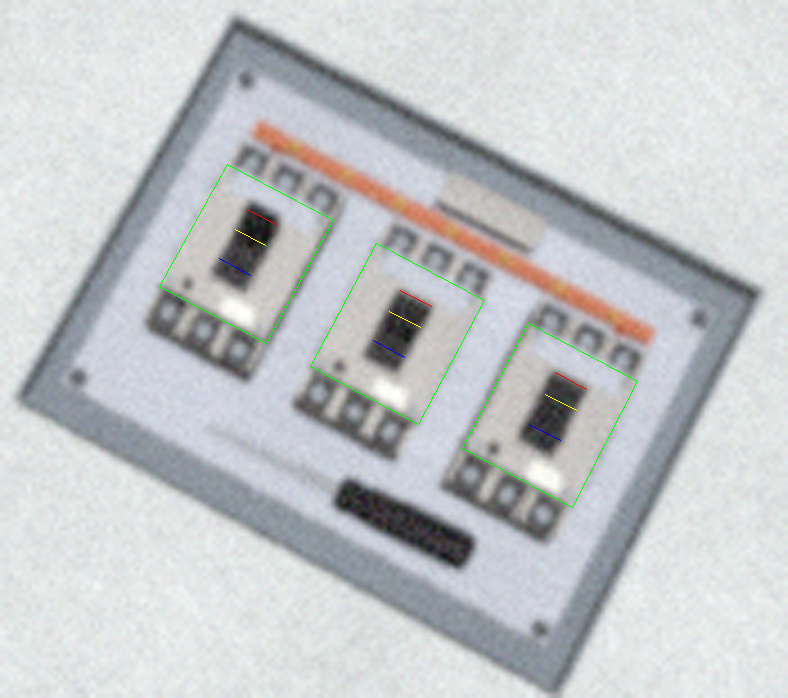

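View pics/ov_s.png

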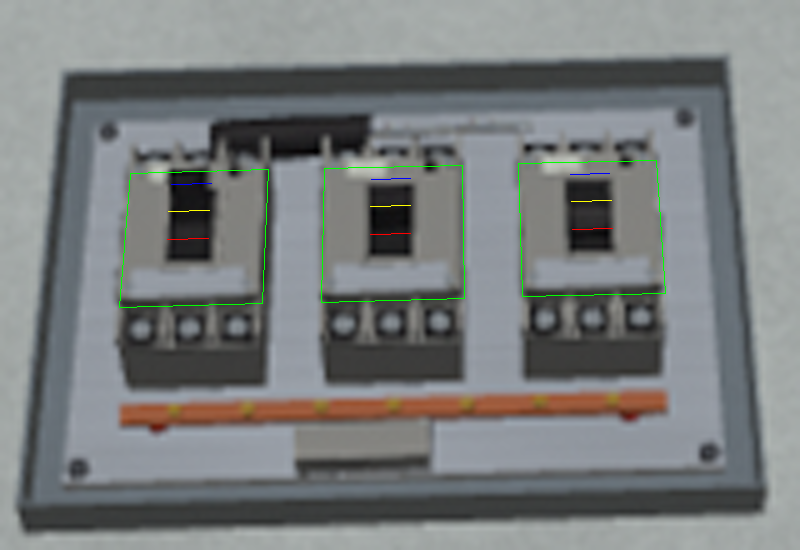

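Run:
```python
from h import *
t=load('top');s=load('scene')
q0=[.5045,-.0935,-.4852]
def med(c,q,pts):
    out=[]
    for p in P(q,pts):
        u,v=proj(c,p)[0]
        for du in(-1,0,1):
            for dv in(-1,0,1): out.append(depth(c,u+du,v+dv)[2])
    return np.round([np.median(out),np.std(out)],4)
g=[[x,y,0] for x in(-.2,.2) for y in(-.15,-.05,.05,.15)]
fl=[[x,y,.005] for x in(-.03,0,.03) for y in(-.055,.055)]
cv=[[x,y+d,.072] for x in(-.035,.0,.03) for d in(-.026,.026) for y in(-.11,0,.11)]
for n,c in(('t',t),('s',s)):
    print(n,med(c,q0,g),med(c,q0,fl),med(c,q0,cv))
    for y in(-.11,0,.11): print(y,med(c,q0,[[x,y+d,.072] for x in(-.035,0.,.03) for d in(-.026,.026)]))
```

```text
t [0.0004 0.0031] [0.0108 0.1871] [0.0729 0.1039]
-0.11 [0.0733 0.1787]
0 [0.0727 0.0033]
0.11 [0.073  0.0029]
s [0.0005 0.003 ] [0.01   0.0024] [0.0719 0.0026]
-0.11 [0.0716 0.0026]
0 [0.0719 0.0026]
0.11 [0.0719 0.0026]
```

Run:
```python
from h import *
t=load('top');s=load('scene')
q=[.5045,-.0935,-.4852];c_,s_=np.cos(q[2]),np.sin(q[2])
for n,c in(('t',t),('s',s)):
    K,R,tv=cam(c)
    vv,uu=np.mgrid[0:420,0:560];Z=c['z_map'];ok=Z>0
    X=(np.linalg.solve(K,np.stack([uu[ok],vv[ok],np.ones(ok.sum())]))*Z[ok]).T
    W=(X-tv)@R; L=np.c_[c_*(W[:,0]-q[0])+s_*(W[:,1]-q[1]),-s_*(W[:,0]-q[0])+c_*(W[:,1]-q[1]),W[:,2]]
    for y in(-.11,0,.11):
        m=(abs(L[:,1]-y)<.02)&(abs(L[:,0])<.05)&(L[:,2]>.088)&(L[:,2]<.115)
        print(n,y,m.sum(),L[m].mean(0).round(4),L[m].min(0).round(3),L[m].max(0).round(3))
    m=(abs(L[:,0])<.046)&(abs(L[:,1]-0)<.149)&(L[:,2]>.066)&(L[:,2]<.08)
    for y in(-.11,0,.11):
        k=m&(abs(L[:,1]-y)<.05); print('  cover pct y',np.percentile(L[k,1],[0.5,99.5]).round(4))
for n,c,(u0,v0,u1,v1),k in(('t',t,(255,170,375,275),6.6),('s',s,(190,200,305,265),6.9)):
    im=cv2.resize(c['color'][v0:v1,u0:u1],None,fx=k,fy=k,interpolation=cv2.INTER_CUBIC)
    im=cv2.convertScaleAbs(im,alpha=2.6 if n=='t' else 1.7,beta=0)
    for y in(-.11,0,.11):
        p=np.array([[-.046,y-.039,.072],[-.046,y+.039,.072],[.046,y+.039,.072],[.046,y-.039,.072]])
        z=((proj(c,P(q,p))-[u0,v0]+.5)*k).astype(int);cv2.polylines(im,[z],True,(0,255,0),1)
    cv2.imwrite(f'pics/ov2_{n}.png',cv2.resize(im,None,fx=1,fy=1)); print(im.shape)
```

```text
t -0.11 40 [-0.016  -0.1096  0.1002] [-0.022 -0.121  0.092] [-0.008 -0.098  0.11 ]
t 0 44 [0.0039 0.0004 0.1007] [-0.002 -0.011  0.09 ] [0.011 0.012 0.11 ]
t 0.11 47 [0.018  0.11   0.0965] [0.008 0.1   0.088] [0.027 0.122 0.103]
  cover pct y [-0.1481 -0.0707]
  cover pct y [-0.0381  0.039 ]
  cover pct y [0.0713 0.1483]
s -0.11 46 [-0.0096 -0.1097  0.0957] [-0.019 -0.12   0.088] [-0.001 -0.1    0.104]
s 0 43 [ 0.0091 -0.0005  0.0988] [ 0.001 -0.01   0.088] [0.016 0.01  0.105]
s 0.11 45 [0.0239 0.1097 0.0968] [0.017 0.099 0.091] [0.032 0.121 0.104]
  cover pct y [-0.1482 -0.071 ]
  cover pct y [-0.0388  0.0389]
  cover pct y [0.0712 0.1484]
(693, 792, 3)
(448, 794, 3)
```

View pics/ov2_t.png

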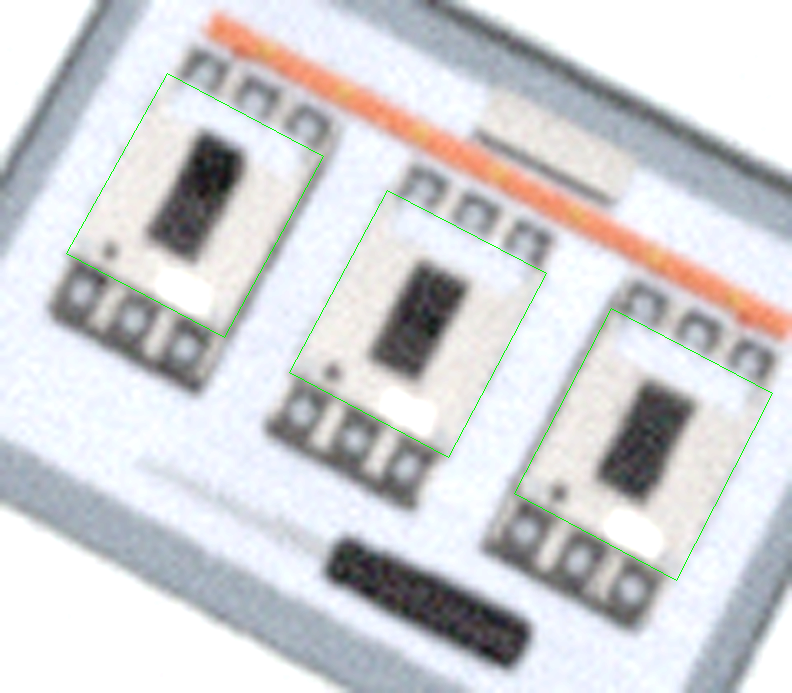

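View pics/ov2_s.png

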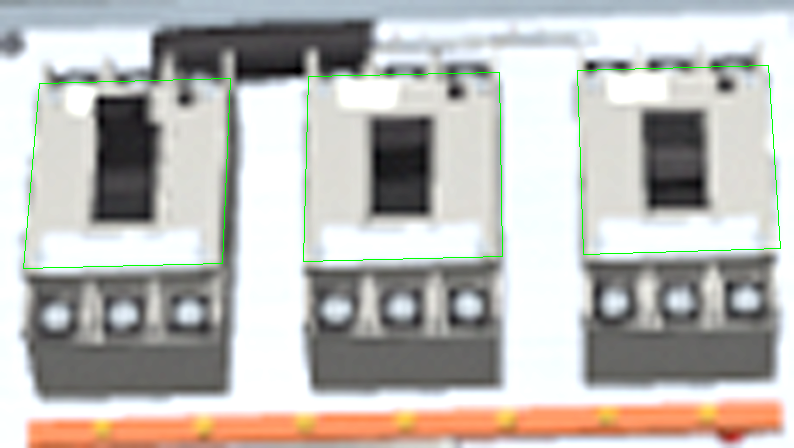

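```bash
cat >> h.py <<'E'
Q0=[.5045,-.0935,-.4852]
a=Q0[2]; ORI=[np.cos(a/2),np.sin(a/2),0,0]; ORI2=[np.cos((a+np.pi)/2),np.sin((a+np.pi)/2),0,0]
def W(x,z,y=0.): return P(Q0,[x,y,z])[0]
def loc(p): 
    d=np.array(p[:2])-Q0[:2]; return np.cos(a)*d[0]+np.sin(a)*d[1]
def fx(s): return np.cos(a)*s['ft_force'][0]+np.sin(a)*s['ft_force'][1]
E
python3 - <<'E'
from h import *
from cell import arm
c=load('scene')
for u,v in[(40,262),(70,255),(30,290),(120,395)]: print(depth(c,u,v).round(3))
print(arm.inverse_kinematics(W(.036,.20),ORI),arm.inverse_kinematics(W(.036,.20),ORI2))
E
```

```text
[ 0.409 -0.615  0.149]
[ 0.303 -0.558 -0.004]
[ 0.478 -0.656  0.152]
[ 0.754 -0.567  0.002]
[-2.64938182e-01 -5.45700770e-02  1.44748154e+00 -4.44089210e-16
  1.74868119e+00  1.79105814e+00] [-2.64938182e-01 -5.45700770e-02  1.44748154e+00 -4.44089210e-16
  1.74868119e+00 -1.35053451e+00]
```

Run:
```python
from h import *
from cell import arm
arm.set_gripper(0.0)
arm.reach(W(.040,.20),ORI2)
arm.move_l(W(.040,.130),feed=.15)
arm.pause(.2)
s=arm.sense();print(s['clock'],s['ee_pos'],W(.040,.13),s['ft_force'],s['gripper_width'],s['torque'])
for n in("scene","top"):
    c=arm.capture(n);pickle.dump(c,open(n+'1.pkl','wb'))
crop(load('scene1'),170,160,330,280,5,'pics/sc1.png')
```

```text
3.7 [ 0.54058    -0.1123942   0.13163995] [ 0.53988327 -0.11215541  0.13      ] [-0.9077315  -0.01032367  0.57883174] -0.007220845118789359 [ 0.01809775  0.03537553 -0.02024586]
```

View pics/sc1.png

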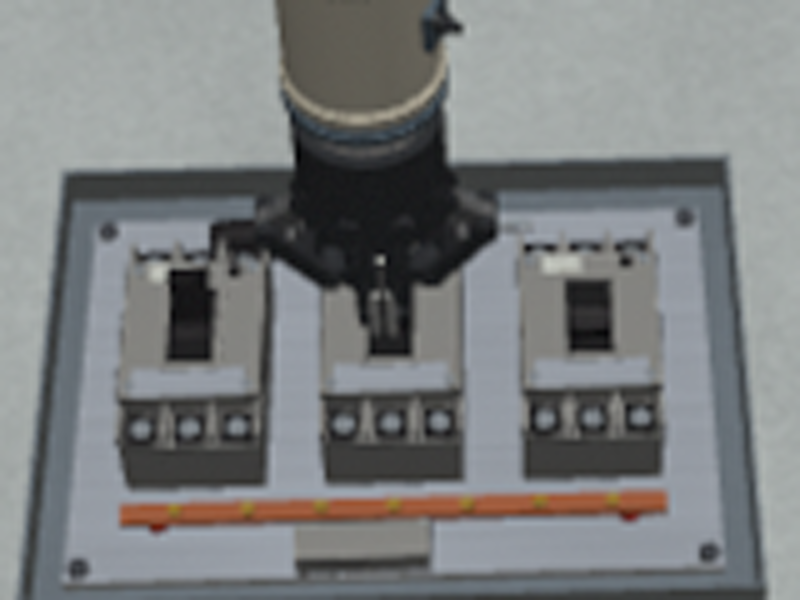

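Run:
```python
from h import *
from cell import arm
for z in(.115,.106,.098):
    arm.move_l(W(.040,z),feed=.1)
    s=arm.sense();print(round(s['clock'],2),s['ee_pos'].round(4),s['ft_force'].round(2),round(loc(s['ee_pos']),4))
    if abs(s['ft_force']).max()>4: break
for i in range(12):
    x=.040-.002*(i+1)
    arm.move_l(W(x,.098),feed=.03)
    s=arm.sense();print(round(s['clock'],2),round(loc(s['ee_pos']),4),round(s['ee_pos'][2],4),s['ft_force'].round(2),round(fx(s),2))
    if fx(s)-0>4: break
```

```text
4.1 [ 0.5393 -0.112   0.1139] [-0.35 -0.37 -0.7 ] 0.0394
4.35 [ 0.5395 -0.1121  0.1052] [ 0.12 -0.92  0.57] 0.0396
4.6 [ 0.5395 -0.112   0.0972] [ 0.38  0.98 -0.07] 0.0396
4.85 0.038 0.0983 [-0.92 -0.23 -0.47] -0.7
5.1 0.036 0.0981 [-0.03 -0.1   0.9 ] 0.02
5.35 0.0339 0.098 [0.09 0.32 0.58] -0.07
5.6 0.0319 0.098 [ 0.29 -0.33  0.49] 0.41
5.85 0.0299 0.098 [-0.57  0.22 -0.28] -0.61
6.1 0.0279 0.098 [-1.2   0.01  0.39] -1.06
6.35 0.0259 0.098 [ 0.48 -0.62 -0.02] 0.72
6.6 0.0239 0.098 [-0.24  0.24  0.4 ] -0.33
6.85 0.022 0.0981 [ 0.38 -0.65  0.41] 0.64
7.1 0.021 0.0983 [ 5.41 -2.8  -1.53] 6.09
```

Run:
```python
from h import *
from cell import arm
x=.020
for i in range(46):
    x-=.0008
    arm.move_l(W(x,.098),feed=.03)
    F=np.array([arm.sense()['ft_force'] for _ in range(4)]);f=F.mean(0);s=arm.sense()
    n=np.linalg.norm(f)
    print(round(s['clock'],2),round(x,4),round((loc(s['ee_pos'])-x)*1e3,2),round(s['ee_pos'][2],4),f.round(1),n.round(1))
    if n>12.5 or x<-.024: break
```

```text
7.35 0.0192 1.13 0.0984 [ 6.  -3.1 -2. ] 7.1
7.6 0.0184 1.18 0.0985 [ 5.8 -3.2 -1.8] 6.9
7.85 0.0176 1.24 0.0985 [ 4.9 -2.3 -0.9] 5.5
8.1 0.0168 1.34 0.0987 [ 5.8 -3.8 -1.6] 7.1
8.35 0.016 1.44 0.0987 [ 5.5 -2.7 -0.8] 6.2
8.6 0.0152 1.5 0.0987 [ 6.7 -3.1 -0.6] 7.4
8.85 0.0144 1.59 0.0988 [ 6.  -2.4 -1.1] 6.5
9.1 0.0136 1.62 0.0989 [ 5.4 -2.7 -1.3] 6.2
9.35 0.0128 1.64 0.0989 [ 6.5 -3.3 -0.3] 7.3
9.6 0.012 1.67 0.099 [ 6.1 -3.6 -0.5] 7.1
9.85 0.0112 1.66 0.0989 [ 5.9 -3.4 -0.1] 6.8
10.1 0.0104 1.68 0.0989 [ 6.5 -3.7 -0.4] 7.5
10.35 0.0096 1.7 0.099 [ 7.1 -3.7 -0.3] 8.0
10.6 0.0088 1.68 0.0989 [ 6.5 -3.5 -0.7] 7.5
10.85 0.008 1.67 0.0989 [ 6.6 -3.5 -0.6] 7.5
11.1 0.0072 1.65 0.0988 [ 7.  -2.5 -1.3] 7.6
11.35 0.0064 1.62 0.0988 [ 5.5 -3.9 -2.1] 7.1
11.6 0.0056 1.6 0.0987 [ 6.6 -3.9 -2.5] 8.0
11.85 0.0048 1.47 0.0986 [ 6.  -3.  -0.4] 6.8
12.1 0.004 1.33 0.0984 [ 5.9 -3.2 -1.6] 6.8
12.35 0.0032 1.07 0.0983 [ 5.3 -3.  -1.9] 6.4
12.6 0.0024 0.4 0.0981 [ 3.7 -2.2 -1.7] 4.6
12.85 0.0016 0.83 0.0982 [ 6.1 -3.9 -2.8] 7.8
13.1 0.0008 1.26 0.0983 [ 7.4 -3.2 -2.8] 8.5
13.35 0.0 1.39 0.0984 [ 7.6 -3.9 -2.6] 8.9
13.6 -0.0008 1.44 0.0985 [ 8.6 -3.4 -1.8] 9.4
13.85 -0.0016 1.44 0.0984 [ 8.8 -4.9 -2.9] 10.5
14.1 -0.0024 1.81 0.0986 [ 8.7 -4.7 -3.2] 10.4
14.35 -0.0032 2.27 0.0988 [ 9.4 -5.2 -3. ] 11.1
14.6 -0.004 2.75 0.099 [12.  -5.  -2.7] 13.2
```

Run:
```python
from h import *
from cell import arm
arm.move_l(W(.02,.098),feed=.1)
arm.move_l(W(.03,.14),feed=.2)
s=arm.sense();print(s['clock'],s['ft_force'].round(1))
for n in("scene","top"):
    c=arm.capture(n);pickle.dump(c,open(n+'2.pkl','wb'))
crop(load('scene2'),170,160,330,280,5,'pics/sc2.png')
c=load('scene2');im=cv2.resize(c['color'][200:265,190:305],None,fx=6.9,fy=6.9,interpolation=cv2.INTER_CUBIC)
cv2.imwrite('pics/sc2b.png',cv2.convertScaleAbs(im,alpha=1.7))
q=Q0;c_,s_=np.cos(q[2]),np.sin(q[2])
K,R,tv=cam(c);vv,uu=np.mgrid[0:420,0:560];Z=c['z_map'];ok=Z>0
X=(np.linalg.solve(K,np.stack([uu[ok],vv[ok],np.ones(ok.sum())]))*Z[ok]).T
w=(X-tv)@R;L=np.c_[c_*(w[:,0]-q[0])+s_*(w[:,1]-q[1]),-s_*(w[:,0]-q[0])+c_*(w[:,1]-q[1]),w[:,2]]
for y in(-.11,0,.11):
    m=(abs(L[:,1]-y)<.02)&(abs(L[:,0])<.05)&(L[:,2]>.088)&(L[:,2]<.112)
    print(y,m.sum(),L[m].mean(0).round(4))
```

```text
15.3583 [ 0.2  0.2 -0.6]
-0.11 45 [-0.009  -0.1094  0.0969]
0 0 [nan nan nan]
0.11 45 [0.0237 0.1097 0.0965]<stdin>:17: RuntimeWarning: Mean of empty slice.
  ret = um.true_divide(
```

View pics/sc2b.png

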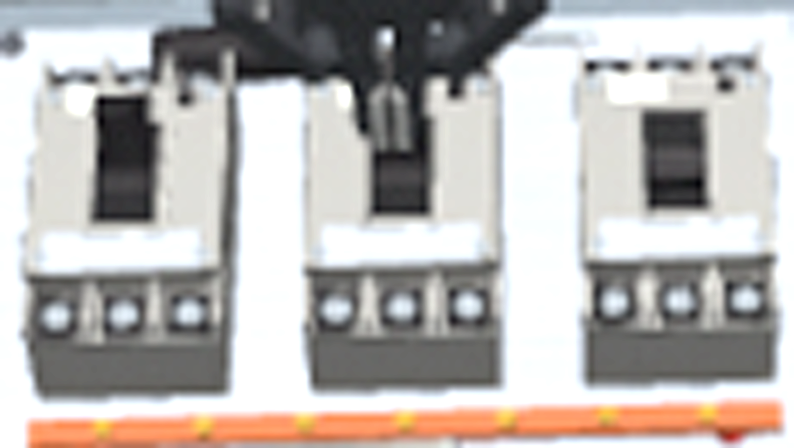

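```bash
cat >> h.py <<'E'
def handles(c):
    q=Q0;c_,s_=np.cos(q[2]),np.sin(q[2])
    K,R,tv=cam(c);vv,uu=np.mgrid[0:420,0:560];Z=c['z_map'];ok=Z>0
    X=(np.linalg.solve(K,np.stack([uu[ok],vv[ok],np.ones(ok.sum())]))*Z[ok]).T
    w=(X-tv)@R;L=np.c_[c_*(w[:,0]-q[0])+s_*(w[:,1]-q[1]),-s_*(w[:,0]-q[0])+c_*(w[:,1]-q[1]),w[:,2]]
    for y in(-.11,0,.11):
        m=(abs(L[:,1]-y)<.02)&(abs(L[:,0])<.05)&(L[:,2]>.088)&(L[:,2]<.112)
        print(y,m.sum(),L[m].mean(0).round(4) if m.any() else '')
    im=cv2.resize(c['color'][200:265,190:305],None,fx=6.9,fy=6.9,interpolation=cv2.INTER_CUBIC)
    return cv2.convertScaleAbs(im,alpha=1.7)
E
python3 - <<'E'
from h import *
from cell import arm
arm.move_l(W(-.063,.155),feed=.25)
c=arm.capture("scene");cv2.imwrite('pics/sc3.png',handles(c));print(arm.sense()['clock'])
E
```

```text
-0.11 47 [-0.0091 -0.1104  0.096 ]
0 48 [-0.0089 -0.0006  0.0962]
0.11 44 [0.0239 0.1095 0.0968]
16.0333
```

View pics/sc3.png

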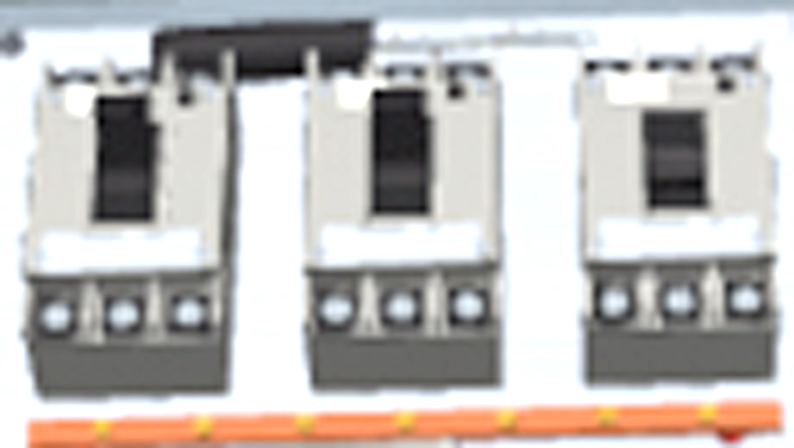

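Run:
```python
from h import *
from cell import arm
arm.move_l(W(-.056,.155),feed=.2)
arm.move_l(W(-.056,.110),feed=.15)
arm.move_l(W(-.056,.098),feed=.08)
s=arm.sense();print(s['clock'],s['ft_force'].round(1))
arm.move_l(W(-.041,.098),feed=.04)
x=-.041
while x<-.0035:
    x+=.0013
    arm.move_l(W(x,.098),feed=.03)
    F=np.array([arm.sense()['ft_force'] for _ in range(4)]);f=F.mean(0);s=arm.sense();n=np.linalg.norm(f)
    print(round(s['clock'],2),round(x,4),round((loc(s['ee_pos'])-x)*1e3,2),f.round(1),n.round(1))
    if n>9: break
```

```text
17.0333 [-0.3  0.6 -0.2]
17.81 -0.0397 -0.04 [ 0.5 -0.1 -0.3] 0.6
18.06 -0.0384 0.01 [-0.8 -0.2  0.1] 0.8
18.31 -0.0371 0.04 [ 0.5 -0.2 -0.2] 0.5
18.56 -0.0358 0.04 [-0.1 -0.5  0.5] 0.7
18.81 -0.0345 0.06 [ 0.3 -0.3  0.4] 0.6
19.06 -0.0332 0.04 [-1.1 -0.3 -0.3] 1.2
19.31 -0.0319 0.05 [ 0.4 -0.  -0.4] 0.6
19.56 -0.0306 0.04 [ 0.4 -0.8 -1. ] 1.3
19.81 -0.0293 -0.32 [-3.9  2.3  2.7] 5.3
20.06 -0.028 0.07 [-3.   1.2  2.6] 4.2
20.31 -0.0267 0.16 [-2.1  1.5  2.6] 3.7
20.56 -0.0254 0.16 [-0.2 -0.1  0.6] 0.6
20.81 -0.0241 0.13 [-1.4  1.1  2.2] 2.9
21.06 -0.0228 0.13 [-1.4  1.   1.2] 2.1
21.31 -0.0215 0.12 [-2.3  0.6  0.5] 2.4
21.56 -0.0202 0.14 [-1.8  0.5  1.8] 2.6
21.81 -0.0189 0.14 [-0.9  1.   0.9] 1.6
22.06 -0.0176 0.12 [-0.2  0.3  1.1] 1.1
22.31 -0.0163 0.13 [-0.5 -0.2  1.5] 1.6
22.56 -0.015 0.11 [-1.   0.4  1.1] 1.5
22.81 -0.0137 0.11 [-0.   0.2 -0.2] 0.2
23.06 -0.0124 0.14 [-0.3  0.7 -0. ] 0.8
23.31 -0.0111 0.13 [-0.6 -0.6  0.5] 1.0
23.56 -0.0098 0.07 [ 0.3 -0.3  0.6] 0.7
23.81 -0.0085 0.08 [0.3 0.7 0.3] 0.8
24.06 -0.0072 0.05 [ 0.  -0.3 -0.2] 0.4
24.31 -0.0059 0.05 [ 0.4  0.4 -0. ] 0.6
24.56 -0.0046 0.05 [-0.5 -0.1  0.5] 0.7
24.81 -0.0033 0.04 [-0.6 -0.5  0.6] 1.0
```

It seems to have snapped over; back off and check.

Run:
```python
from h import *
from cell import arm
arm.move_l(W(-.03,.098),feed=.12)
arm.move_l(W(-.063,.155),feed=.2)
c=arm.capture("scene");cv2.imwrite('pics/sc4.png',handles(c));print(arm.sense()['clock'])
cv2.imwrite('pics/sc4full.png',c['color'])
```

```text
-0.11 50 [-0.0087 -0.1099  0.0961]
0 40 [ 0.0236 -0.      0.0966]
0.11 45 [0.0242 0.1097 0.0972]
25.7167
```

View pics/sc4.png

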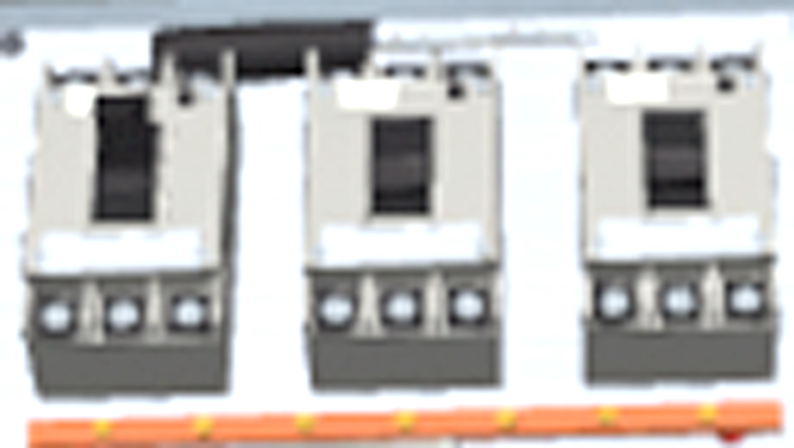

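View pics/sc4full.png

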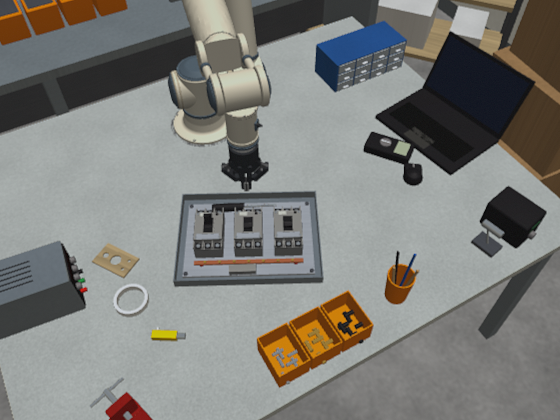

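The middle handle (crop about 400,165) now matches its switched-on neighbour (675,160). The left one (125,155) is still off, the bystanders lie where they were, and the gripper is clear.

Run:
```python
from cell import arm
print(arm.finish_job())
```

```text
the job is handed in; nothing more can be done
None
```

The tripped breaker, the middle of the three, is reset and stands on by itself. I handed the job in at about 26 s of the 42 s allowed.

- **Off:** With the gripper shut, I pushed the handle off in 0.8 mm steps. I stopped when the measured force rose to about 13 N (limit 20 N), which I took as the end stop. After backing away, the handle stayed off, at the same depth-image position as the breaker that was already off (-8.9 against -9.1 mm), so the latch took.
- **On:** I pushed it the other way with at most about 5 N. The force fell to nothing as it snapped over, and I backed away.
- **Last picture:** The reset handle is at +23.6 mm, next to +24.2 mm for the breaker that was already on. The scene camera reads about 4 to 8 mm too far towards the on side, so I compared positions between breakers rather than using them as absolute values.
- **Everything else:** The other two handles had not moved by more than about 1 mm. The bystanders look unmoved in the picture, though I did not measure them. The gripper was clear of everything.

No check failed. When I fitted the tray's position, the two cameras disagreed by up to about 8 mm at the tray corners. I used a position close to the top camera's fit, and the first contact with the handle came about where that predicted.

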